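# Find the torch case that rattles and hold it out

### The job

Slide the cover of the wooden box all the way back to open the front compartment, lift the three blue cases out one at a time and shake each briskly back and forth a few times above the box until you find the one that rattles: the torch is loose in it. Lay the silent ones you tried back down flat in the front compartment. Finish holding the rattling case in the gripper, still and level, a hand's breadth or two above the middle of the nurse's clipboard, without putting it down, offering her a silent one first, dropping any case or disturbing the other things on the desk.

Things in the scene. Friction and masses are not known exactly. Their poses are not given: they have to be found in the camera images.
- box: fixed plywood box with a pale grey cover, 385 (its x) by 308 (its y) by 65 mm high, on the left or right of the desk, turned up to 9 degrees. Origin: on the desk under the middle of the front compartment; x to the box's rear, away from the robot, y to its left, z up. It reaches from x -100 to +285 mm; walls 9 mm; partition at x = 93 mm, behind it a rear compartment with stock
- front_floor (a point): middle of the front compartment's floor, 6 mm above the desk; axes as the box's. Inside: x -91 to +89, y -145 to +145 mm. The three cases lie here side by side, 88 mm apart in y (one near y = -88, 0 and +88), hidden by the cover at the start
- cover (a joint): how far the cover is slid to the rear along the box's x, m: 0 = front compartment covered; 0.184 = rear stop, cover over the rear compartment, front one fully open. Starts 0 to 0.05. Stays where left; takes about 2 to 4 N to slide
- cover_grip (a point): middle of the dark batten on the cover, to grip or push: 14 mm thick (box x), 90 mm long (box y), 25 mm high on the flat cover, whose upper face is 58 mm above the desk. This point is 15 mm above that face and moves with the cover: in the box's frame x = -67 mm + joint value, y = 0, z = 73 mm. Axes as the box's
- case_a: closed hard case, dark blue, 150 (its x) by 46 (its y) by 38 mm high, 0.10 to 0.45 kg, opaque; two steel latches on its -x end, hinge on its +x end, blank white label on top. Origin: centre of its underside, z up. Lies flat in the box's front compartment, long side along the box's x within 5 degrees. case_a_liner is the foam on the inside of its bottom: only something loose inside can touch it
- case_b: case just as case_a, same size, origin and axes. About all three: in exactly one, a different one each time, a 0.11 kg metal torch 92 mm long lies loose along the case's x. It slides 51 mm end to end (starts at about 11 degrees of tilt, or 2 m/s2 along the case) and knocks there, shifting the balance by 26 mm x 1.1 N either way. In the others nothing moves. Weights differ widely
- case_c: case just as case_a and case_b, same size, origin and axes (case_b_liner, case_c_liner likewise). All are hard shells: grip firmly (about 40 N) across the 46 mm at mid-length and near mid-height, or the case may swivel between the fingers. Beside each case at least 30 mm is free at mid-length
- clipboard: fixed wooden clipboard with a sheet of paper, 225 (its x) by 160 mm, 4 mm thick with a 14 mm high steel clip at its far end, on the other side of the desk from the box. Origin: middle of the edge nearest the robot, on the desk; x points away from the robot
- clipboard_mid (a point): middle of the sheet on the clipboard, 105 mm from the near edge along the clipboard's x, 5 mm above the desk; the place over which to hold the rattling case
- sanitizer: bystander: pump bottle, 60 mm across, 158 mm high; origin under its centre
- basin: bystander: turquoise plastic bowl, 170 mm across, 65 mm high; origin under its centre
- occluder: bystander: flat green eye paddle, disc 60 mm across with a handle reaching 133 mm from the disc's centre along its -x, 5 mm thick, lying on the desk; origin under the disc's centre
Not all that is in view belongs to the job. Leave any orange or yellow look-alike of the case_b alone. Leave any orange look-alike of the case_c alone.

How it is judged (in metres and radians):
On the way, in this order (a step that is already met when the one before it is completed fails the run):
1. the cover is slid back over the rear compartment, more than 0.170 m (value of joint cover above 0.17 m), for 0.1 s.
2. the case with the loose torch, lifted clear of the box in the fingers and away from the clipboard, is swung (over 0.15 m/s or 0.9 rad/s) (((contact force between the fingers and case_a above 0.3 N and z of case_a in the frame of box above 0.07 m and horizontal distance between case_a and clipboard_mid above 0.16 m and contact force between case_a_liner and anything else above 0.1 N and (linear speed of case_a above 0.15 m/s or angular speed of case_a above 0.9 rad/s)) or (contact force between the fingers and case_b above 0.3 N and z of case_b in the frame of box above 0.07 m and horizontal distance between case_b and clipboard_mid above 0.16 m and contact force between case_b_liner and anything else above 0.1 N and (linear speed of case_b above 0.15 m/s or angular speed of case_b above 0.9 rad/s)) or (contact force between the fingers and case_c above 0.3 N and z of case_c in the frame of box above 0.07 m and horizontal distance between case_c and clipboard_mid above 0.16 m and contact force between case_c_liner and anything else above 0.1 N and (linear speed of case_c above 0.15 m/s or angular speed of case_c above 0.9 rad/s)))).
3. its swing turns round (under 0.1 m/s and 0.5 rad/s) (((contact force between the fingers and case_a above 0.3 N and z of case_a in the frame of box above 0.07 m and horizontal distance between case_a and clipboard_mid above 0.16 m and contact force between case_a_liner and anything else above 0.1 N and linear speed of case_a below 0.1 m/s and angular speed of case_a below 0.5 rad/s) or (contact force between the fingers and case_b above 0.3 N and z of case_b in the frame of box above 0.07 m and horizontal distance between case_b and clipboard_mid above 0.16 m and contact force between case_b_liner and anything else above 0.1 N and linear speed of case_b below 0.1 m/s and angular speed of case_b below 0.5 rad/s) or (contact force between the fingers and case_c above 0.3 N and z of case_c in the frame of box above 0.07 m and horizontal distance between case_c and clipboard_mid above 0.16 m and contact force between case_c_liner and anything else above 0.1 N and linear speed of case_c below 0.1 m/s and angular speed of case_c below 0.5 rad/s))).
4. it is swung again (((contact force between the fingers and case_a above 0.3 N and z of case_a in the frame of box above 0.07 m and horizontal distance between case_a and clipboard_mid above 0.16 m and contact force between case_a_liner and anything else above 0.1 N and (linear speed of case_a above 0.15 m/s or angular speed of case_a above 0.9 rad/s)) or (contact force between the fingers and case_b above 0.3 N and z of case_b in the frame of box above 0.07 m and horizontal distance between case_b and clipboard_mid above 0.16 m and contact force between case_b_liner and anything else above 0.1 N and (linear speed of case_b above 0.15 m/s or angular speed of case_b above 0.9 rad/s)) or (contact force between the fingers and case_c above 0.3 N and z of case_c in the frame of box above 0.07 m and horizontal distance between case_c and clipboard_mid above 0.16 m and contact force between case_c_liner and anything else above 0.1 N and (linear speed of case_c above 0.15 m/s or angular speed of case_c above 0.9 rad/s)))).
5. its swing turns round again (((contact force between the fingers and case_a above 0.3 N and z of case_a in the frame of box above 0.07 m and horizontal distance between case_a and clipboard_mid above 0.16 m and contact force between case_a_liner and anything else above 0.1 N and linear speed of case_a below 0.1 m/s and angular speed of case_a below 0.5 rad/s) or (contact force between the fingers and case_b above 0.3 N and z of case_b in the frame of box above 0.07 m and horizontal distance between case_b and clipboard_mid above 0.16 m and contact force between case_b_liner and anything else above 0.1 N and linear speed of case_b below 0.1 m/s and angular speed of case_b below 0.5 rad/s) or (contact force between the fingers and case_c above 0.3 N and z of case_c in the frame of box above 0.07 m and horizontal distance between case_c and clipboard_mid above 0.16 m and contact force between case_c_liner and anything else above 0.1 N and linear speed of case_c below 0.1 m/s and angular speed of case_c below 0.5 rad/s))).
6. it is swung a third time (((contact force between the fingers and case_a above 0.3 N and z of case_a in the frame of box above 0.07 m and horizontal distance between case_a and clipboard_mid above 0.16 m and contact force between case_a_liner and anything else above 0.1 N and (linear speed of case_a above 0.15 m/s or angular speed of case_a above 0.9 rad/s)) or (contact force between the fingers and case_b above 0.3 N and z of case_b in the frame of box above 0.07 m and horizontal distance between case_b and clipboard_mid above 0.16 m and contact force between case_b_liner and anything else above 0.1 N and (linear speed of case_b above 0.15 m/s or angular speed of case_b above 0.9 rad/s)) or (contact force between the fingers and case_c above 0.3 N and z of case_c in the frame of box above 0.07 m and horizontal distance between case_c and clipboard_mid above 0.16 m and contact force between case_c_liner and anything else above 0.1 N and (linear speed of case_c above 0.15 m/s or angular speed of case_c above 0.9 rad/s)))).
At the end, for the whole second after the job is handed in: Cover open over 0.165 m; rattling case held by the fingers, still, level within 0.2 rad, its centre within 60 mm sideways of the middle of the clipboard's sheet, underside 70 to 300 mm above the desk; both silent cases flat and at rest on the front compartment's floor (value of joint cover above 0.165 m and ((contact force between case_a_liner and anything else above 0.3 N and horizontal distance between case_a and clipboard_mid below 0.06 m and height (world z) of case_a between 0.07 and 0.3 m and angle between case_a's own z axis and vertical below 0.2 rad and contact force between the fingers and case_a above 0.5 N and linear speed of case_a below 0.04 m/s and z of each of case_b, case_c in the frame of box below 0.012 m and horizontal distance between each of case_b, case_c and box below 0.14 m and angle between each of case_b, case_c's own z axis and vertical below 0.1 rad and linear speed of each of case_b, case_c below 0.03 m/s) or (contact force between case_b_liner and anything else above 0.3 N and horizontal distance between case_b and clipboard_mid below 0.06 m and height (world z) of case_b between 0.07 and 0.3 m and angle between case_b's own z axis and vertical below 0.2 rad and contact force between the fingers and case_b above 0.5 N and linear speed of case_b below 0.04 m/s and z of each of case_a, case_c in the frame of box below 0.012 m and horizontal distance between each of case_a, case_c and box below 0.14 m and angle between each of case_a, case_c's own z axis and vertical below 0.1 rad and linear speed of each of case_a, case_c below 0.03 m/s) or (contact force between case_c_liner and anything else above 0.3 N and horizontal distance between case_c and clipboard_mid below 0.06 m and height (world z) of case_c between 0.07 and 0.3 m and angle between case_c's own z axis and vertical below 0.2 rad and contact force between the fingers and case_c above 0.5 N and linear speed of case_c below 0.04 m/s and z of each of case_a, case_b in the frame of box below 0.012 m and horizontal distance between each of case_a, case_b and box below 0.14 m and angle between each of case_a, case_b's own z axis and vertical below 0.1 rad and linear speed of each of case_a, case_b below 0.03 m/s))); the arm keeps its last pose, push and grip.
It fails at once if a silent case is held out over the clipboard (centre within 0.10 m of its middle) while the rattling one lies in the box ((horizontal distance between case_a and clipboard_mid below 0.1 m and ((contact force between case_b_liner and anything else above 0.3 N and z of case_b in the frame of box below 0.012 m) or (contact force between case_c_liner and anything else above 0.3 N and z of case_c in the frame of box below 0.012 m))) or (horizontal distance between case_b and clipboard_mid below 0.1 m and ((contact force between case_a_liner and anything else above 0.3 N and z of case_a in the frame of box below 0.012 m) or (contact force between case_c_liner and anything else above 0.3 N and z of case_c in the frame of box below 0.012 m))) or (horizontal distance between case_c and clipboard_mid below 0.1 m and ((contact force between case_a_liner and anything else above 0.3 N and z of case_a in the frame of box below 0.012 m) or (contact force between case_b_liner and anything else above 0.3 N and z of case_b in the frame of box below 0.012 m)))).
It fails at once if a case is dropped or thrown (falls freely at over 0.5 m/s) ((contact force between the fingers and case_a below 0.05 N and linear speed of case_a above 0.5 m/s) or (contact force between the fingers and case_b below 0.05 N and linear speed of case_b above 0.5 m/s) or (contact force between the fingers and case_c below 0.05 N and linear speed of case_c above 0.5 m/s)).
It fails at once if the sanitizer, basin or occluder is moved by more than 30 mm (distance of any of sanitizer, basin, occluder from where it was at the start of the episode above 0.03 m).
It also fails if it takes over 72 s, if anything falls off the work surface, if the arm or the gripper's body presses on something with over 40 N, if the wrist force passes 120 N, or if a joint passes its speed limit or range.

### The arm

A 6-joint arm with a two-finger parallel gripper is mounted at the origin on the work surface. World frame = base frame: x ahead of the robot, y to its left, z up, the work surface at z = 0. Lengths are in m, angles in degrees, forces in N, time in s.
With the tool pointing down it reaches from about 0.4 to 0.825 m from the base axis. Payload 7 kg.
Tool frame: the origin (TCP) lies at the very end of the fingers, on their centre line; the grasp point (between the pads) lies 19 mm behind it; y points along the fingers, x is the direction in which the jaws open and shut, and the axes are right-handed (so a half turn about y gives the same grasp; the last joint's range is limited). The gripper opens to 88 mm and grips with 3 to 60 N. Pads are 19 mm wide; open, the fingers measure 130 mm over their backs; the gripper's body (78 mm by 193 mm) begins 47 mm behind the grasp point.
Start: joints at [90.247, 20.546, 0.682, 0, -70.136, -16.507], TCP at [0.189, 0.648, 0.227] pointing down, gripper open.
Joint ranges: [-176.03, 176.03], [-82.01, 121.73], [-58.28, 71.71], [-173.87, 95.51], [-174.79, -0.11], [-173.66, 173.66]. Speed limits (degrees/s): [136.94, 136.94, 172.46, 180, 180, 180].

### API

Orientations are given as [roll, pitch, yaw] about the fixed x, y, z axes, in that order (R = Rz(yaw) Ry(pitch) Rx(roll)).
In Python, from plant import ctrl gives the robot as it stands.
- The arm moves only by the shell command python3 -m crank 'ROWS'. ROWS is JSON, a list that holds one entry, the list of rows, each a list of 5 numbers: the closure, from -1 (fully open) to 1 (shut), then the shift along the tool's x, y, z in mm, then the turn about the tool's y in rad. In form: [[[claw, x, y, z, turn], ...]]. A call has 1 to 12 rows; each row is the pose to reach, as a shift and turn from the pose commanded when the call began, along the tool's axes at that moment; what a row does not reach only later rows make up. A row lasts 1/8 s, in which the tool goes at most 62.5 mm and 10.7 degrees, less where a joint would pass 70% of its speed; a pose out of reach is approached as far as the arm can. A call with a gripper value outside its range is refused whole. The fingers move at their own pace and stop on an object; the grip force is fixed at half the most. Time passes only in rows, so rows that repeat a pose let the fingers close. It gives the time, the measured TCP pose, the force and the opening at its end, in the units of the state.
- ctrl.get_obs(): the state, without advancing time (a new reading comes with each control period).
- ctrl.snapshot(name): name is "side" or "top" or "wrist"; returns the picture (480x640x3 uint8, red, green, blue); there is no depth.
- ctrl.camera_model(name): a dict with "fx", "fy", "cx", "cy" (pixels), "origin" and "orientation" of the camera in the world; the wrist camera has in their place "hand_eye" (4x4, takes a point from camera to tool coordinates, whose origin is the TCP and whose axes are the tool frame's). Camera axes: x right, y down, z forward; pixel columns grow to the right and rows downward; lengths in m; the calibration is good to about 2 mm. The wrist camera is an equidistant fisheye: a pixel r from the principal point sees the ray r / f radians off the axis. A picture is of the moment at which its call begins: read the wrist's pose just before it. camera_model takes no time and is no camera call.
- ctrl.close_job(): hands the job in, once; it reports no verdict.
Trained networks look in the newest picture that a camera, given by its name, has taken for a name from the list of things; names that differ only in an ending like _2 or _b are one class to them, and where a whole thing is asked for, a point or a joint stands for the part that bears it (a point fixed in the world has none). Each returns a list of dicts, best first, with "confidence" (0 to 1); they miss things now and then, are a little off and sometimes report something else, mostly with a low value. They report only what shows in the picture. A call takes as long as a camera call. They do not tell look-alikes from the thing itself.
- ctrl.find_in(camera, name): "extent" ([left, top, width, height] in pixels, round what is visible of it).
The state is a dict: "clock": time; "joint_pos": joint angles; "qvel": joint speeds; "tau": joint torques, N m; "tool_pos": TCP position; "orientation": TCP orientation; "force": force on the tool from outside, world axes, zero at the start; "moment": the same for the moment, N m; "opening": finger opening in m.
Only numpy, scipy, OpenCV 4.12 (cv2) and the standard library are available. Lean on these libraries where they do the work, as an engineer would, in place of code of your own. Each camera call takes 0.05 s, during which the arm holds its last target.

## Working session

There is one attempt and no reset: what is moved stays moved. The work goes in short steps, Python scripts to look and compute and a shell command to move; the robot and the scene stay as the last step left them, time stands still between calls to the robot, and variables do not carry over. Pictures are saved under pics/ and viewed, and the job is handed in when it is done.

```bash
ls; mkdir -p pics
python3 - <<'E'
from plant import ctrl
import cv2
print(ctrl.get_obs())
for n in ["top","side"]:
    im=ctrl.snapshot(n); cv2.imwrite(f"pics/{n}0.png",im[:,:,::-1]); print(n,ctrl.camera_model(n))
print(ctrl.camera_model("wrist"))
E
```

```text
pics
{'clock': 0.0, 'joint_pos': array([ 9.02444966e+01,  2.05926640e+01,  6.32591088e-01, -1.85821644e-02,
       -7.01353868e+01, -1.65068491e+01]), 'qvel': array([ 0.03679135, -0.07547614,  0.0473464 , -0.07893831,  0.09018345,
        0.03198143]), 'tau': array([-2.94898982e-04, -5.82719994e+01,  2.93051541e+01,  6.99695393e+00,
        6.97085430e-03, -1.56166111e-04]), 'tool_pos': array([0.18892331, 0.64750872, 0.22560467]), 'orientation': array([-8.99896229e+01, -9.64889585e-02, -1.06268690e+02]), 'force': array([ 0.44878011, -0.25260176,  0.60437743]), 'moment': array([ 0.012542  , -0.0055748 , -0.01859464]), 'opening': 0.08744520453613992}
top {'fx': 491.5616323421094, 'fy': 491.5616323421094, 'cx': 317.96965310923474, 'cy': 249.19896509724524, 'origin': array([ 0.31515483, -0.03263855,  1.32768847]), 'orientation': array([-172.92118825,    0.82641497,  -89.86450815])}
side {'fx': 542.0003509139209, 'fy': 542.0003509139209, 'cx': 310.7098210578346, 'cy': 238.6187932546362, 'origin': array([0.35791914, 0.95560922, 1.0153193 ]), 'orientation': array([-132.47740824,    0.37497686, -172.55076905])}
{'fx': 371.64829954431775, 'fy': 371.64829954431775, 'cx': 330.5948937701349, 'cy': 246.9602118395808, 'hand_eye': array([[ 9.99999755e-01, -6.29452775e-04,  3.05198188e-04,
         1.07845513e-03],
       [-4.50084228e-04, -2.44948461e-01,  9.69535997e-01,
        -1.58579384e-01],
       [-5.35519297e-04, -9.69535897e-01, -2.44948685e-01,
         6.42915542e-02],
       [ 0.00000000e+00,  0.00000000e+00,  0.00000000e+00,
         1.00000000e+00]])}
```

View pics/top0.png

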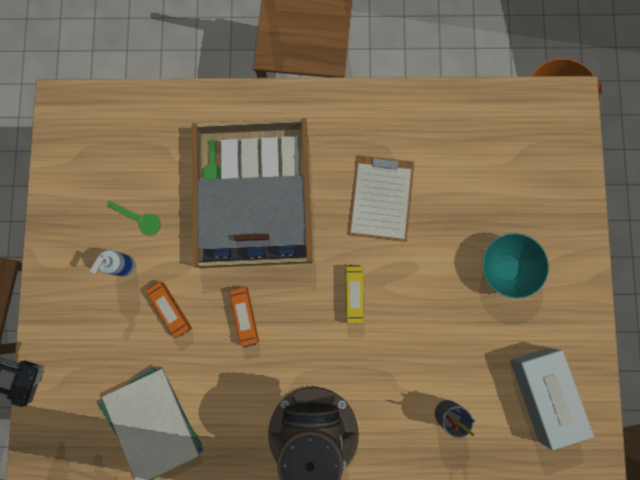

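View pics/side0.png

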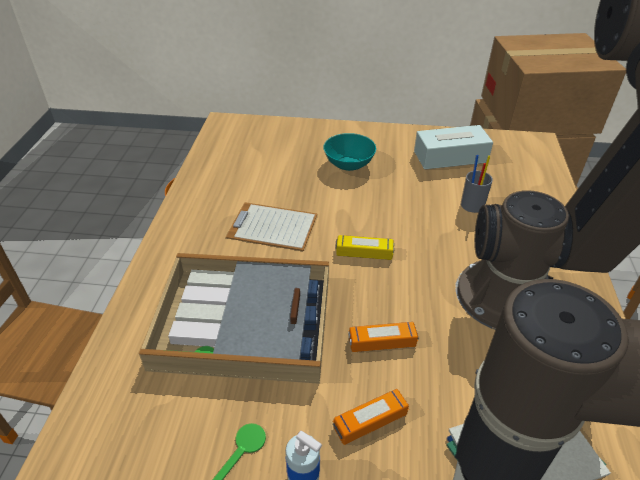

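The top view shows the box with corners near (194,124), (305,121), (311,262) and (196,265). The batten is at about (251,237), and three blue case ends show at (222,252), (256,252) and (288,251). The clipboard is at about (382,199). The orange (168,308), (244,316) and yellow (355,294) look-alikes lie outside the box.

```bash
cat > h.py <<'E'
from plant import ctrl
import numpy as np, cv2
from scipy.spatial.transform import Rotation as R
def rot(rpy): return R.from_euler('xyz',rpy,degrees=True).as_matrix()
def K(m): return np.array([[m['fx'],0,m['cx']],[0,m['fy'],m['cy']],[0,0,1.]])
def ray2z(cam,px,z):
    m=ctrl.camera_model(cam); W=rot(m['orientation'])
    d=W@np.linalg.inv(K(m))@np.array([px[0],px[1],1.]); o=np.array(m['origin'])
    return o+d*(z-o[2])/d[2]
def proj(cam,P):
    m=ctrl.camera_model(cam); W=rot(m['orientation'])
    c=(np.atleast_2d(P)-m['origin'])@W; p=c@K(m).T
    return p[:,:2]/p[:,2:]
def wproj(P,obs):
    m=ctrl.camera_model('wrist'); H=m['hand_eye']; T=rot(obs['orientation'])
    t=(np.atleast_2d(P)-obs['tool_pos'])@T; c=(t-H[:3,3])@H[:3,:3]
    th=np.arctan2(np.hypot(c[:,0],c[:,1]),c[:,2]); ph=np.arctan2(c[:,1],c[:,0])
    return np.c_[m['cx']+m['fx']*th*np.cos(ph), m['cy']+m['fy']*th*np.sin(ph)]
def wray(px,obs,z):
    m=ctrl.camera_model('wrist'); H=m['hand_eye']; T=rot(obs['orientation'])
    u=(px[0]-m['cx'])/m['fx'];v=(px[1]-m['cy'])/m['fy'];th=np.hypot(u,v)
    c=np.array([np.sin(th)*u/th,np.sin(th)*v/th,np.cos(th)])
    d=T@H[:3,:3]@c; o=obs['tool_pos']+T@H[:3,3]
    return o+d*(z-o[2])/d[2]
def boxw(pose,P):
    x,y,a=pose; P=np.atleast_2d(P); c,s=np.cos(a),np.sin(a)
    return np.c_[x+c*P[:,0]-s*P[:,1], y+s*P[:,0]+c*P[:,1], P[:,2]]
E
python3 - <<'E'
import cv2
a=cv2.imread('pics/top0.png')
cv2.imwrite('pics/boxcrop.png',cv2.resize(a[105:285,175:335],None,fx=3.3,fy=3.3,interpolation=cv2.INTER_CUBIC))
cv2.imwrite('pics/clipcrop.png',cv2.resize(a[140:260,330:430],None,fx=4,fy=4,interpolation=cv2.INTER_CUBIC))
E
```

```text
(no output)
```

View pics/boxcrop.png

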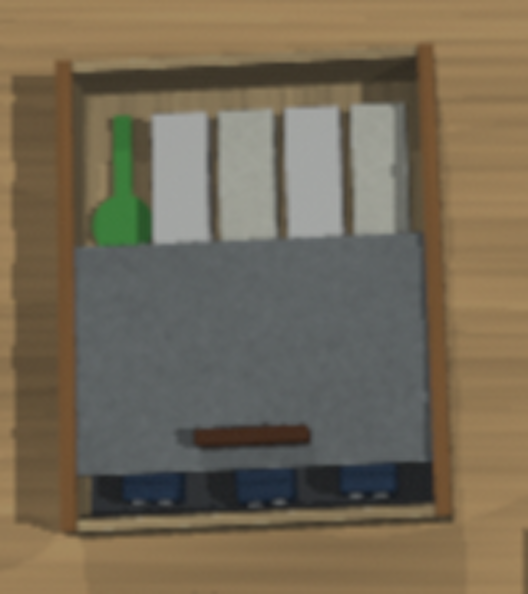

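View pics/clipcrop.png

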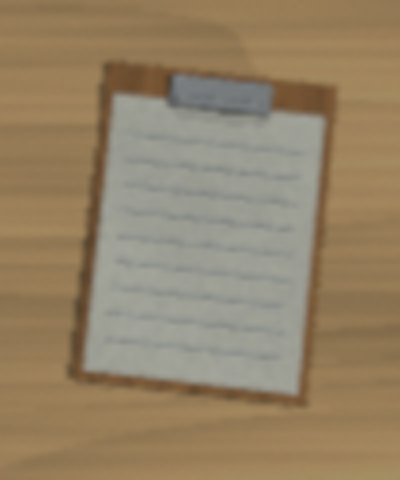

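Run:
```python
from h import *
from scipy.optimize import least_squares
cr=np.array([[57,61],[432,45],[453,519],[65,534]])/3.3+[174.85,104.85]
M=np.array([[.285,.154,.065],[.285,-.154,.065],[-.1,-.154,.065],[-.1,.154,.065]])
f=lambda p:(proj('top',boxw(p,M))-cr).ravel()
s=least_squares(f,[.5,.17,0]); p=s.x
print('box',p,np.degrees(p[2]),s.fun.round(1))
b=np.array([252,436])/3.3+[174.85,104.85]
w=ray2z('top',b,.083); d=w[:2]-p[:2];c,si=np.cos(p[2]),np.sin(p[2])
print('batten',w,'in box',c*d[0]+si*d[1],-si*d[0]+c*d[1])
cc=np.array([[105,62],[336,87],[306,405],[71,379]])/4+[329.9,139.9]
q=np.array([ray2z('top',u,.004) for u in cc]);print(q)
n=(q[2]+q[3])/2;fa=(q[0]+q[1])/2;ax=(fa-n)/np.linalg.norm(fa-n)
print('clipmid',n+.105*ax,np.degrees(np.arctan2(ax[1],ax[0])),np.linalg.norm(fa-n))
np.save('box.npy',p)
# case ends: latch-end x center at front top edge
for u in [(153,500),(266,500),(368,493)]:
    w=ray2z('top',np.array(u)/3.3+[174.85,104.85],.03);d=w[:2]-p[:2];print(c*d[0]+si*d[1],-si*d[0]+c*d[1])
# side check
print(proj('side',boxw(p,M)).round(),proj('side',n+.105*ax).round())
o=ctrl.get_obs();print(rot(o['orientation']).round(3))
```

```text
box [0.53289644 0.15828101 0.04567475] 2.6169706547681963 [-0.2  0.6  0.8  0.   0.4 -0.7 -0.9  0.1]
batten [0.50119919 0.15699052 0.083     ] in box -0.03172311099014388 0.0001581118948968715
[[ 0.74199144 -0.11855231  0.004     ]
 [ 0.72377606 -0.27805954  0.004     ]
 [ 0.50163908 -0.25297118  0.004     ]
 [ 0.5194473  -0.09384243  0.004     ]]
clipmid [ 0.61489092 -0.18509233  0.004     ] -6.389726700143353 0.22373039781957538
-0.07200210076812115 0.08923114015530152
-0.07610237912744082 -0.002052277747911278
-0.07412509970117012 -0.08449182427840501
[[140. 352.]
 [179. 252.]
 [330. 260.]
 [322. 365.]] [[275. 225.]]
[[-0.28  -0.     0.96 ]
 [-0.96  -0.001 -0.28 ]
 [ 0.001 -1.     0.   ]]
```

```bash
cat >> h.py <<'E'
def plan(bx,by,z,head_off=None,frame='box',yaw=None):
    """target: box-frame point (m) z world; tool x heading = box yaw-90 (+off deg)"""
    o=ctrl.get_obs(); p=np.load('box.npy')
    if frame=='box': w=boxw(p,[bx,by,z])[0]
    else: w=np.array([bx,by,z])
    T=rot(o['orientation']); sh=T.T@(w-o['tool_pos'])*1000
    h=np.degrees(np.arctan2(T[1,0],T[0,0]))
    des=np.degrees(p[2])-90 if yaw is None else yaw
    dt=-(des-h); dt=(dt+180)%360-180
    print('clock',round(o['clock'],2),'pos',o['tool_pos'].round(4),'head',h.round(2),'shift mm',sh.round(1),'turn rad',round(np.radians(dt),4),'F',o['force'].round(1),'M',o['moment'].round(3),'open',round(o['opening'],4))
    return sh
def inbox(w):
    p=np.load('box.npy');d=np.array(w)[:2]-p[:2];c,s=np.cos(p[2]),np.sin(p[2]);return np.array([c*d[0]+s*d[1],-s*d[0]+c*d[1]])
E
python3 -c "
from h import *
plan(-.068,0,.16)
plan(-.068,0,.066)"
```

```text
clock 0.1 pos [0.1889 0.6476 0.2257] head -106.26 shift mm [395.3  66.4 402.9] turn rad -0.3295 F [-0.2  0.3  0.1] M [ 0.047 -0.01   0.031] open 0.0876
clock 0.1 pos [0.1889 0.6476 0.2257] head -106.26 shift mm [395.1 160.4 402.9] turn rad -0.3295 F [-0.2  0.3  0.1] M [ 0.047 -0.01   0.031] open 0.0876
```

```bash
python3 -m crank '[[[1,395,40,403,-0.33],[1,395,60,403,-0.33],[1,395,66,403,-0.33],[1,395,66,403,-0.33],[1,395,66,403,-0.33],[1,395,66,403,-0.33],[1,395,66,403,-0.33],[1,395,66,403,-0.33],[1,395,66,403,-0.33],[1,395,66,403,-0.33],[1,395,66,403,-0.33],[1,395,66,403,-0.33]]]'; python3 -c "
from h import *
plan(-.068,0,.066)
cv2.imwrite('pics/w1.png',ctrl.snapshot('wrist')[:,:,::-1])"
```

```text
clock: 1.6
tool_pos: [0.4651, 0.1569, 0.1607]
orientation: [-90.0, 0.0, -87.3]
force: [-0.2, 1.2, -0.1]
opening: 0.0005
clock 1.6 pos [0.4651 0.1569 0.1607] head -87.29 shift mm [ 1.7 94.7 -0.2] turn rad 0.0017 F [-0.2  1.2 -0.1] M [-0.018 -0.006  0.033] open 0.0005
```

View pics/w1.png

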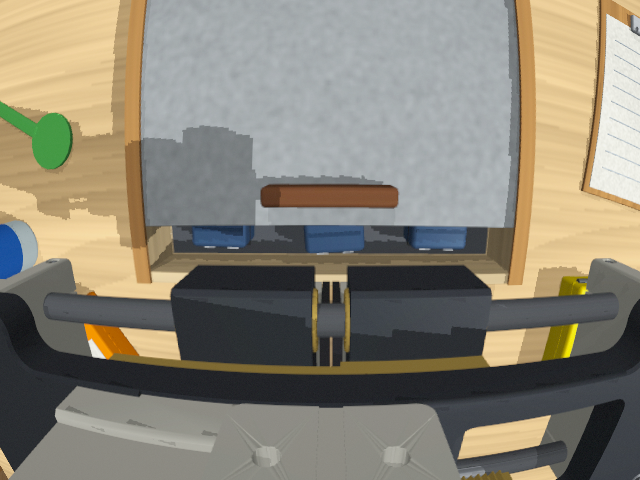

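The wrist view shows the batten at (330,196), the three blue case ends at (221,236), (334,238) and (437,236), and the closed fingers at (330,320), in front of the batten.

```bash
python3 -c "
from h import *
o=ctrl.get_obs()
print(wproj(boxw(np.load('box.npy'),[[-.032,0,.083],[-.1,.154,.065],[-.1,-.154,.065]]),o).round())
print(inbox(wray((330,190),o,.083)),inbox(wray((330,207),o,.06)),inbox(wray((328,226),o,.058)))"
python3 -m crank '[[[1,2,50,0,0],[1,2,92,0,0],[1,2,92,0,0],[1,2,92,0,60],[1,2,92,0,0]]]' >/dev/null 2>&1; python3 -c "
from h import *
plan(-.068,0,.066)"
```

```text
[[333. 199.]
 [140. 285.]
 [524. 286.]]
[-0.02621517  0.00166743] [-0.04041178  0.00168973] [-0.05443097  0.00310562]
clock 2.27 pos [0.4663 0.1555 0.0706] head -86.95 shift mm [ 0.3  4.6 -1.3] turn rad 0.0075 F [ 0.9  0.6 -0.1] M [-0.053 -0.021 -0.057] open 0.0004
```

I mistyped one row in that move as a turn of 60 rad. The cap held it to about 10°, and it has come back. Next I push the cover.

```bash
python3 -m crank '[[[1,0,3,20,0.007],[1,0,3,50,0.007],[1,0,3,80,0.007],[1,0,3,110,0.007],[1,0,3,135,0.007],[1,0,3,150,0.007],[1,0,3,158,0.007],[1,0,3,158,0.007]]]'; python3 -c "
from h import *
plan(.1005,0,.068); print(inbox(ctrl.get_obs()['tool_pos']))
cv2.imwrite('pics/t2.png',ctrl.snapshot('top')[:,:,::-1][105:285,175:335].repeat(3,0).repeat(3,1))"
```

```text
clock: 3.28
tool_pos: [0.6236, 0.1617, 0.0661]
orientation: [-89.9, 0.0, -87.7]
force: [-0.2, -0.4, 0.0]
opening: 0.0004
clock 3.27 pos [0.6236 0.1617 0.0661] head -87.74 shift mm [-0.8 -1.9  9.7] turn rad -0.0062 F [-0.2 -0.4  0. ] M [-0.076  0.031  0.043] open 0.0004
[ 0.0907572  -0.00076943]
```

View pics/t2.png

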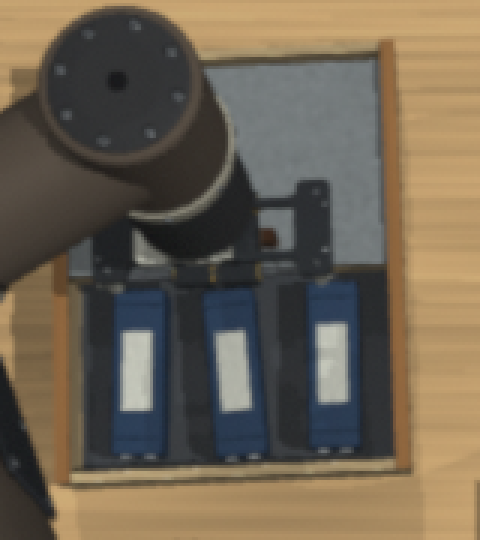

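The cover is nearly open and all three blue cases are in view, with labels at about (137,370), (235,370) and (330,360) in the crop. I push to the stop in small steps.

```bash
python3 -m crank '[[[1,0,0,4,0],[1,0,0,7,0],[1,0,0,8,0]]]';  python3 -c "
from h import *
cv2.imwrite('pics/t3.png',ctrl.snapshot('wrist')[:,:,::-1]);print(ctrl.get_obs()['force'],inbox(ctrl.get_obs()['tool_pos']))"
```

```text
clock: 3.7
tool_pos: [0.6312, 0.1616, 0.0656]
orientation: [-90.0, 0.0, -87.8]
force: [-0.8, 0.9, 0.8]
opening: 0.0005
[-1.30641442 -0.1914759   0.96881228] [ 0.0984551  -0.00122742]
```

View pics/t3.png

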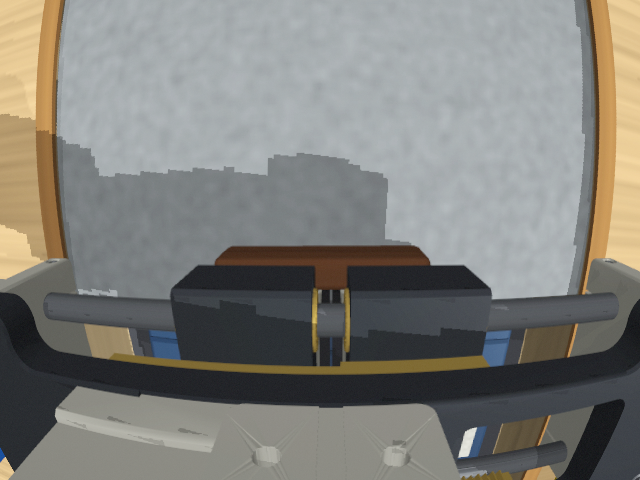

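The wrist view shows the batten at (322,258), touching the fingers. There is no stop force yet.

```bash
python3 -m crank '[[[1,0,0,3,0],[1,0,0,5,0],[1,0,0,5,0]]]';  python3 -c "
from h import *
print(ctrl.get_obs()['force'],inbox(ctrl.get_obs()['tool_pos']))"
```

```text
clock: 4.12
tool_pos: [0.6352, 0.1616, 0.0654]
orientation: [-90.1, -0.0, -87.8]
force: [-5.5, 1.2, 3.0]
opening: 0.0008
[-5.50420009  1.16103253  3.00749225] [ 0.10230718 -0.00137516]
```

```bash
python3 -m crank '[[[1,0,0,2,0],[1,0,0,3,0]]]'; python3 -m crank '[[[1,0,-20,-10,0],[1,0,-100,-60,0],[1,0,-110,-150,0],[1,0,-110,-170,0],[1,0,-110,-170,0],[1,0,-110,-170,0]]]';  python3 -c "
from h import *
print(ctrl.get_obs()['force'],inbox(ctrl.get_obs()['tool_pos']))
a=ctrl.snapshot('top')
cv2.imwrite('pics/t4.png',cv2.resize(a[105:285,175:335,::-1],None,fx=3.3,fy=3.3,interpolation=cv2.INTER_CUBIC))
cv2.imwrite('pics/w4.png',ctrl.snapshot('wrist')[:,:,::-1])
"
```

```text
clock: 4.38
tool_pos: [0.6353, 0.1615, 0.0653]
orientation: [-90.4, -0.1, -87.8]
force: [-20.2, 3.8, 14.3]
opening: 0.0005
clock: 5.12
tool_pos: [0.47, 0.1558, 0.1771]
orientation: [-89.8, 0.1, -87.7]
force: [-0.1, 0.0, -0.5]
opening: 0.0002
[-0.1119039   0.02413092 -0.4779944 ] [-0.06295287  0.00037   ]
```

View pics/t4.png

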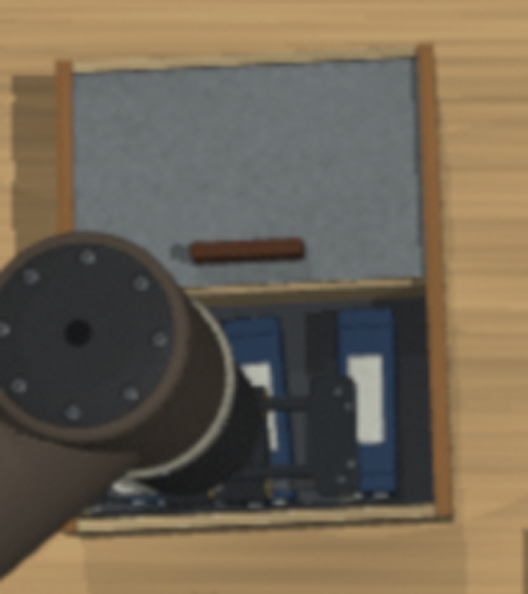

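View pics/w4.png

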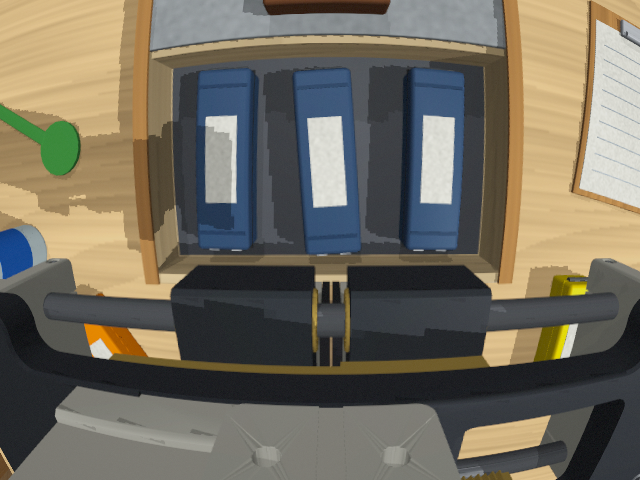

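All three blue cases are visible: left label (221,160), middle (326,162), right (437,160). The cover is at its stop: the force rose to 20 N with no further motion.

```bash
python3 -c "
from h import *
o=ctrl.get_obs()
for n,q in dict(L=[(205,116),(237,116),(237,203),(205,203)],M=[(305,118),(339,117),(347,205),(314,207)],R=[(423,115),(454,115),(451,204),(421,204)]).items():
    P=np.array([inbox(wray(u,o,.044)) for u in q]); a=(P[0]+P[1]-P[2]-P[3])/2
    print(n,P.mean(0).round(4),np.degrees(np.arctan2(a[1],a[0])).round(2),np.linalg.norm(a).round(3))
for n,q in dict(L=[(225,69),(224,249)],M=[(322,69),(333,253)],R=[(438,69),(434,249)]).items():
    print(n,[inbox(wray(u,o,.044)).round(4) for u in q])
for n,q in dict(L=[(122,330),(154,330),(152,411),(120,410)],M=[(215,333),(247,331),(254,410),(222,412)],R=[(315,324),(346,322),(347,402),(317,404)]).items():
    P=np.array([inbox(ray2z('top',np.array(u)/3+[174.67,104.67],.044)) for u in q]); a=(P[0]+P[1]-P[2]-P[3])/2
    print(n,P.mean(0).round(4),np.degrees(np.arctan2(a[1],a[0])).round(2))
"
```

```text
L [0.0007 0.0869] -1.93 0.07
M [-0.0037  0.0024] 4.97 0.07
R [-0.0006 -0.0864] -0.62 0.072
L [array([0.0745, 0.0823]), array([-0.0729,  0.088 ])]
M [array([0.0701, 0.0052]), array([-0.0768, -0.0024])]
R [array([ 0.0735, -0.0869]), array([-0.0741, -0.0861])]
L [0.0021 0.0872] -2.48
M [-0.003   0.0009] 3.46
R [ 0.0007 -0.0848] -0.95
```

```bash
python3 -c "
from h import *
b=np.degrees(np.load('box.npy')[2])
plan(0,-.0855,.07,yaw=b-90.8);plan(0,-.0855,.010,yaw=b-90.8)"
```

```text
clock 5.22 pos [0.4704 0.1555 0.1758] head -87.76 shift mm [ 85.2 105.9  63. ] turn rad 0.0074 F [ 0.1 -1.2  0. ] M [-0.006 -0.034  0.022] open 0.0006
clock 5.22 pos [0.4704 0.1555 0.1758] head -87.76 shift mm [ 85.3 165.9  62.9] turn rad 0.0074 F [ 0.1 -1.2  0. ] M [-0.006 -0.034  0.022] open 0.0006
```

```bash
python3 -m crank '[[[-0.4,50,40,40,0.007],[-0.4,85,90,63,0.007],[-0.4,85,105,63,0.007],[-0.4,85,105,63,0.007],[-0.4,85,105,63,0.007]]]'; python3 -c "
from h import *
b=np.degrees(np.load('box.npy')[2])
plan(0,-.0855,.010,yaw=b-90.8)
cv2.imwrite('pics/w5.png',ctrl.snapshot('wrist')[:,:,::-1])"
```

```text
clock: 5.85
tool_pos: [0.5365, 0.0729, 0.0708]
orientation: [-90.0, -0.0, -88.2]
force: [1.0, -0.4, 0.8]
opening: 0.0449
clock 5.85 pos [0.5365 0.0729 0.0708] head -88.16 shift mm [ 0.  60.8  0.3] turn rad 0.0004 F [ 1.  -0.4  0.8] M [ 0.011 -0.058 -0.006] open 0.0449
```

View pics/w5.png

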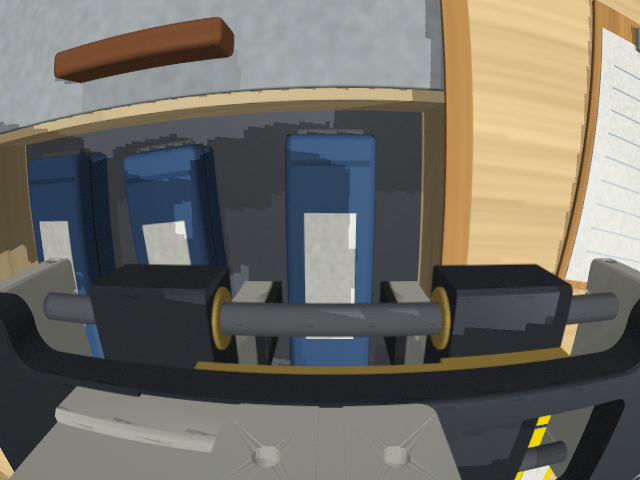

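The right blue case (331,250) sits centred between the fingers at (258,310) and (402,310). I wait for the opening to finish before descending.

```bash
python3 -m crank '[[[-0.4,0,0,0,0],[-0.4,0,0,0,0]]]'
```

```text
clock: 6.15
tool_pos: [0.536, 0.0734, 0.0716]
orientation: [-89.9, 0.0, -88.1]
force: [-0.1, -0.5, 0.3]
opening: 0.0607
```

```bash
python3 -m crank '[[[-0.4,0,30,0,0],[-0.4,0,55,0,0],[-0.4,0,60.5,0,0],[-0.4,0,60.5,0,0]]]'; python3 -m crank '[[[0.3,0,0,0,0],[0.3,0,0,0,0],[0.3,0,0,0,0],[0.3,0,0,0,0],[0.3,0,0,0,0]]]'
```

```text
clock: 6.65
tool_pos: [0.5358, 0.0732, 0.0105]
orientation: [-90.0, 0.0, -88.1]
force: [0.1, 1.5, -0.2]
opening: 0.0613
clock: 7.28
tool_pos: [0.536, 0.0728, 0.0108]
orientation: [-89.9, 0.0, -88.1]
force: [-0.9, 0.2, 6.7]
opening: 0.0458
```

```bash
cat > mom.py <<'E'
from h import *
import sys
N=int(sys.argv[1]); F=[];M=[]
for i in range(N):
    ctrl.snapshot('side') ; o=ctrl.get_obs(); T=rot(o['orientation']); F.append(T.T@o['force']); M.append(T.T@o['moment'])
F=np.array(F);M=np.array(M)
print('clock',o['clock'],'Ftool',F.mean(0).round(2),'Mtool',M.mean(0).round(4),'sem',(M.std(0)/N**.5).round(4),'open',round(o['opening'],4),'pos',o['tool_pos'].round(4))
E
python3 -m crank '[[[1,0,0,0,0],[1,0,-15,0,0],[1,0,-50,0,0],[1,0,-90,0,0],[1,0,-120,0,0],[1,0,-130,0,0],[1,0,-130,0,0],[1,0,-130,0,0]]]'
python3 mom.py 10
```

```text
clock: 8.28
tool_pos: [0.5347, 0.0724, 0.1388]
orientation: [-90.1, -0.0, -88.2]
force: [0.6, 0.3, -2.2]
opening: 0.0459
clock 8.775 Ftool [0.07 1.83 0.24] Mtool [ 0.0194 -0.0122 -0.0166] sem [0.0089 0.0046 0.0128] open 0.0458 pos [0.5356 0.0727 0.1399]
```

```bash
python3 -m crank '[[[1,0,0,50,0],[1,0,0,50,0],[1,0,0,0,0],[1,0,0,0,0],[1,0,0,50,0],[1,0,0,50,0],[1,0,0,0,0],[1,0,0,0,0],[1,0,0,50,0],[1,0,0,50,0],[1,0,0,50,0]]]'
python3 mom.py 16; python3 -m crank '[[[1,0,0,-50,0],[1,0,0,-50,0],[1,0,0,-50,0]]]'; python3 mom.py 16
```

```text
clock: 10.15
tool_pos: [0.5852, 0.0742, 0.1396]
orientation: [-90.1, -0.0, -88.2]
force: [-1.0, -0.3, -2.4]
opening: 0.046
clock 10.95 Ftool [-0.01  1.79 -0.14] Mtool [ 0.0017 -0.0089 -0.0363] sem [0.0103 0.0071 0.0052] open 0.0461 pos [0.5856 0.0743 0.14  ]
clock: 11.32
tool_pos: [0.5361, 0.073, 0.1406]
orientation: [-89.9, 0.0, -88.1]
force: [-0.2, 0.4, -1.1]
opening: 0.0458
clock 12.125 Ftool [ 0.18  1.78 -0.07] Mtool [-0.0014 -0.0012 -0.0236] sem [0.0082 0.0068 0.0086] open 0.0461 pos [0.5356 0.0727 0.1401]
```

The moment difference between the two stops is 0.003 ± 0.013 N·m, against 0.057 expected for a rattle, so this case is silent. I put it back.

```bash
python3 -m crank '[[[1,0,40,0,0],[1,0,90,0,0],[1,0,115,0,0],[1,0,124,0,0],[1,0,128.5,0,0],[1,0,129,0,0]]]'; python3 -m crank '[[[-0.4,0,0,0,0],[-0.4,0,0,0,0],[-0.4,0,0,0,0],[-0.4,0,-30,0,0],[-0.4,0,-60,0,0],[-0.4,0,-62,0,0],[-0.4,0,-62,0,0]]]'
python3 -c "
from h import *
b=np.degrees(np.load('box.npy')[2])
plan(-.003,.0015,.075,yaw=b-90+4.3)
cv2.imwrite('pics/w6.png',ctrl.snapshot('wrist')[:,:,::-1])"
```

```text
clock: 12.88
tool_pos: [0.5362, 0.073, 0.0118]
orientation: [-89.9, 0.0, -88.1]
force: [0.1, 0.4, -1.2]
opening: 0.0456
clock: 13.75
tool_pos: [0.5355, 0.0727, 0.0731]
orientation: [-90.0, 0.0, -88.2]
force: [-0.3, -0.5, -0.8]
opening: 0.0612
clock 13.75 pos [0.5355 0.0727 0.0731] head -88.17 shift mm [-87.   -1.9  -2.8] turn rad -0.0888 F [-0.3 -0.5 -0.8] M [-0.     0.025 -0.049] open 0.0612
```

View pics/w6.png

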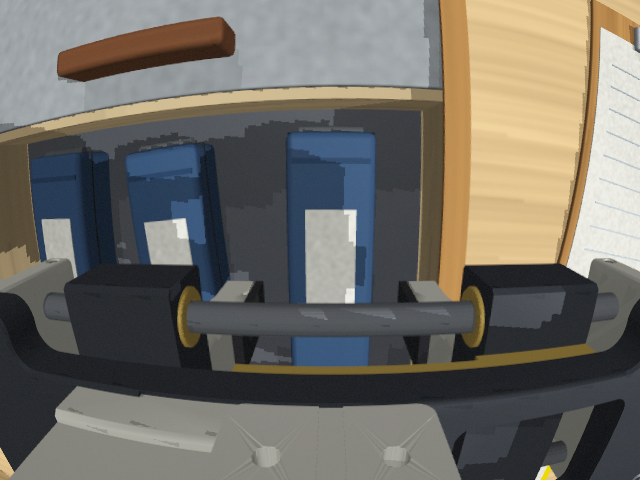

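The right case (331,240) lies flat back in its place. Next is the middle case.

```bash
python3 -m crank '[[[-0.4,-45,-2,-1,-0.05],[-0.4,-87,-2,-3,-0.089],[-0.4,-87,-2,-3,-0.089],[-0.4,-87,-2,-3,-0.089]]]'; python3 -c "
from h import *
b=np.degrees(np.load('box.npy')[2])
plan(-.003,.0015,.0105,yaw=b-90+4.3)
cv2.imwrite('pics/w7.png',ctrl.snapshot('wrist')[:,:,::-1])"
```

```text
clock: 14.3
tool_pos: [0.5291, 0.1592, 0.074]
orientation: [-90.1, -0.1, -83.0]
force: [-0.4, -1.1, 0.2]
opening: 0.0613
clock 14.3 pos [0.5291 0.1592 0.074 ] head -83.04 shift mm [-0.4 63.5  0.9] turn rad 0.0007 F [-0.4 -1.1  0.2] M [-0.006  0.028 -0.029] open 0.0613
```

View pics/w7.png

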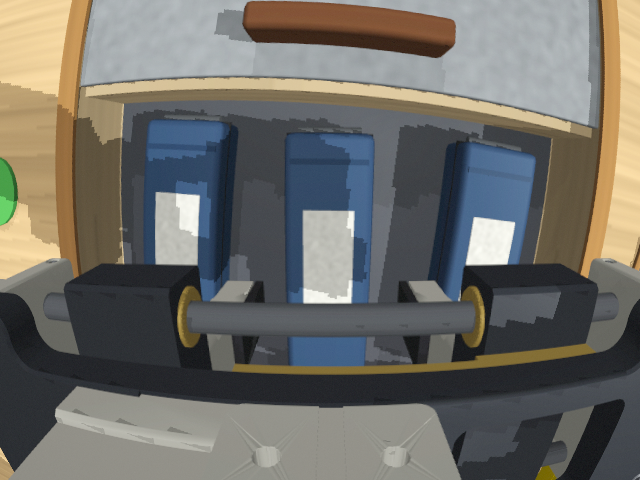

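The middle case (330,250) is centred between the fingers.

```bash
python3 -m crank '[[[-0.4,0,30,0,0],[-0.4,0,57,0,0],[-0.4,0,63,0,0],[-0.4,0,63,0,0],[1,0,63,0,0],[1,0,63,0,0],[1,0,63,0,0],[1,0,63,0,0]]]'; python3 -m crank '[[[1,0,0,0,0],[1,0,-15,0,0],[1,0,-50,0,0],[1,0,-90,0,0],[1,0,-120,0,0],[1,0,-130,0,0],[1,0,-130,0,0],[1,0,-130,0,0]]]'
python3 mom.py 8
```

```text
clock: 15.35
tool_pos: [0.5305, 0.1601, 0.0131]
orientation: [-89.9, 0.0, -83.0]
force: [-0.7, 0.6, 5.9]
opening: 0.0461
clock: 16.35
tool_pos: [0.5288, 0.1591, 0.1405]
orientation: [-90.1, -0.1, -83.1]
force: [-0.3, -0.3, -4.5]
opening: 0.0456
clock 16.75 Ftool [-0.33  4.6  -0.04] Mtool [ 0.0201  0.0297 -0.048 ] sem [0.0114 0.0052 0.008 ] open 0.0461 pos [0.5297 0.1595 0.1417]
```

```bash
python3 -m crank '[[[1,0,0,50,0],[1,0,0,50,0],[1,0,0,0,0],[1,0,0,0,0],[1,0,0,50,0],[1,0,0,50,0],[1,0,0,0,0],[1,0,0,0,0],[1,0,0,50,0],[1,0,0,50,0],[1,0,0,50,0]]]'
python3 mom.py 16; python3 -m crank '[[[1,0,0,-50,0],[1,0,0,-50,0],[1,0,0,-50,0]]]'; python3 mom.py 16
```

```text
clock: 18.12
tool_pos: [0.5792, 0.1654, 0.1416]
orientation: [-90.1, -0.0, -83.1]
force: [0.3, 0.1, -5.3]
opening: 0.046
clock 18.925 Ftool [-0.03  4.26  0.1 ] Mtool [-0.0136 -0.0162 -0.0273] sem [0.0061 0.0091 0.0066] open 0.0461 pos [0.5795 0.1656 0.142 ]
clock: 19.3
tool_pos: [0.5302, 0.1599, 0.1427]
orientation: [-89.9, 0.0, -83.0]
force: [0.5, -0.8, -3.6]
opening: 0.0459
clock 20.1 Ftool [-0.33  4.26 -0.02] Mtool [ 0.0055  0.0066 -0.0342] sem [0.0092 0.0073 0.011 ] open 0.0455 pos [0.5298 0.1596 0.1421]
```

The difference is −0.019 ± 0.011 N·m, which does not settle it. I repeat the test with a brisker swing and more readings.

```bash
python3 -m crank '[[[1,0,0,-30,0],[1,0,0,30,0],[1,0,0,-30,0],[1,0,0,30,0],[1,0,0,60,0],[1,0,0,60,0]]]'
python3 mom.py 28; python3 -m crank '[[[1,0,0,-62,0],[1,0,0,-110,0],[1,0,0,-110,0]]]'; python3 mom.py 28
```

```text
clock: 20.85
tool_pos: [0.5913, 0.1671, 0.1416]
orientation: [-90.0, -0.0, -83.1]
force: [-0.8, 0.7, -4.0]
opening: 0.0459
clock 22.25 Ftool [-0.07  4.17  0.04] Mtool [-0.0207  0.006  -0.052 ] sem [0.0062 0.0046 0.0051] open 0.0457 pos [0.5894 0.1668 0.1421]
clock: 22.62
tool_pos: [0.4771, 0.1525, 0.1423]
orientation: [-90.1, 0.0, -83.0]
force: [0.8, 0.3, -4.4]
opening: 0.0457
clock 24.025 Ftool [-0.05  4.35  0.17] Mtool [ 0.0167 -0.0003 -0.0378] sem [0.0088 0.0055 0.0051] open 0.0458 pos [0.4802 0.1535 0.1421]
```

```bash
sed -i 's/F=\[\];M=\[\]/F=[];M=[];Q=[]/; s/    ctrl.snapshot(.side.) ; o=ctrl.get_obs();/    ctrl.snapshot("side"); o=ctrl.get_obs(); Q.append(o["tau"]);/' mom.py; echo "Q=np.array(Q);print('tau',Q.mean(0).round(3),(Q.std(0)/N**.5).round(4),'Mx',M[:,0].round(3))" >> mom.py
python3 -m crank '[[[1,0,0,62,0],[1,0,0,110,0],[1,0,0,110,0],[1,0,0,110,0]]]'
python3 mom.py 20; python3 -m crank '[[[1,0,0,25,0],[1,0,0,45,0],[1,0,0,60,0],[1,0,0,0,0],[1,0,0,0,0],[1,0,0,0,0]]]'; python3 mom.py 20
```

```text
clock: 24.52
tool_pos: [0.5888, 0.1665, 0.1412]
orientation: [-90.1, -0.0, -83.1]
force: [-0.5, 0.5, -5.2]
opening: 0.0456
clock 25.525 Ftool [-0.02  4.24 -0.03] Mtool [ 0.0057 -0.0015 -0.0406] sem [0.0062 0.005  0.0077] open 0.0461 pos [0.5894 0.1668 0.142 ]
tau [-3.4000e-02 -5.4796e+01  2.8055e+01  6.8990e+00  9.1000e-02 -1.0000e-03] [0.0183 0.0824 0.0206 0.0033 0.0022 0.0003] Mx [-0.017  0.013  0.005  0.016  0.013  0.005  0.014 -0.052  0.011  0.022
  0.06  -0.003 -0.045  0.037  0.034 -0.041  0.035  0.003 -0.013  0.018]
clock: 26.28
tool_pos: [0.5897, 0.1671, 0.1427]
orientation: [-89.9, 0.0, -83.0]
force: [0.9, -0.3, -4.2]
opening: 0.046
clock 27.275 Ftool [ 0.08  4.23 -0.11] Mtool [ 0.0361 -0.0091 -0.0313] sem [0.0066 0.0064 0.0071] open 0.0459 pos [0.5894 0.1668 0.1421]
tau [ 1.6000e-02 -5.5055e+01  2.7996e+01  6.8940e+00  7.0000e-02  0.0000e+00] [0.0082 0.0271 0.0431 0.0077 0.0046 0.0002] Mx [ 0.074  0.044  0.008  0.049  0.049  0.005  0.057  0.077  0.061  0.042
  0.047 -0.019  0.014 -0.002  0.019  0.082 -0.017  0.049  0.052  0.03 ]
```

The three differences (−0.019, −0.037, −0.030) all have the same sign, at about half the expected size. The torch may be sliding only part of the way, so I make strokes with a slow start and an abrupt stop.

```bash
python3 -m crank '[[[1,0,0,12,0],[1,0,0,37,0],[1,0,0,75,0],[1,0,0,130,0],[1,0,0,130,0],[1,0,0,120,0],[1,0,0,95,0],[1,0,0,60,0],[1,0,0,25,0],[1,0,0,7,0],[1,0,0,0,0]]]'
python3 -m crank '[[[1,0,0,12,0],[1,0,0,37,0],[1,0,0,75,0],[1,0,0,130,0],[1,0,0,130,0],[1,0,0,130,0]]]'
python3 mom.py 16
python3 -m crank '[[[1,0,0,-12,0],[1,0,0,-37,0],[1,0,0,-75,0],[1,0,0,-130,0],[1,0,0,-130,0],[1,0,0,-120,0],[1,0,0,-95,0],[1,0,0,-60,0],[1,0,0,-25,0],[1,0,0,-7,0],[1,0,0,0,0]]]'
python3 -m crank '[[[1,0,0,-12,0],[1,0,0,-37,0],[1,0,0,-75,0],[1,0,0,-130,0],[1,0,0,-130,0],[1,0,0,-130,0]]]'
python3 mom.py 16
```

```text
clock: 28.65
tool_pos: [0.5877, 0.1667, 0.1433]
orientation: [-89.9, 0.0, -83.0]
force: [0.7, 0.5, -4.6]
opening: 0.0458
clock: 29.4
tool_pos: [0.7187, 0.1822, 0.1406]
orientation: [-90.1, -0.0, -83.1]
force: [-1.5, 0.8, -3.4]
opening: 0.0461
clock 30.2 Ftool [0.16 4.39 0.2 ] Mtool [-0.0405  0.0035 -0.017 ] sem [0.0106 0.0054 0.0075] open 0.046 pos [0.7184 0.1826 0.1421]
tau [-6.4000e-02 -7.1761e+01  2.9991e+01  7.3780e+00  1.1800e-01  0.0000e+00] [0.0247 0.1201 0.0201 0.0035 0.002  0.0004] Mx [-0.096 -0.036 -0.096  0.01  -0.024 -0.07  -0.083  0.006  0.008 -0.074
 -0.018 -0.078 -0.028  0.034 -0.093 -0.009]
clock: 31.58
tool_pos: [0.7202, 0.1824, 0.1407]
orientation: [-90.0, -0.0, -83.1]
force: [0.0, 0.3, -5.1]
opening: 0.046
clock: 32.33
tool_pos: [0.5894, 0.1672, 0.1433]
orientation: [-89.9, 0.0, -83.0]
force: [0.0, 0.4, -4.5]
opening: 0.0455
clock 33.125 Ftool [-0.11  4.17  0.14] Mtool [ 0.0406  0.0165 -0.0372] sem [0.0084 0.0066 0.0054] open 0.0458 pos [0.5894 0.1669 0.1421]
tau [ 4.2000e-02 -5.5227e+01  2.7979e+01  6.8960e+00  5.7000e-02 -0.0000e+00] [0.0164 0.0813 0.0442 0.0071 0.004  0.0004] Mx [ 0.102  0.091  0.052  0.004  0.016  0.05  -0.016  0.028  0.006  0.075
  0.009  0.042  0.068  0.025  0.079  0.021]
```

The difference is now −0.08 N·m. At the same pose the moment goes from −0.021 to +0.041 depending on the last swing direction, so the balance shifts inside this middle case and it is the rattler. The heavy swings so far had clear turn-rounds. I carry it to the clipboard.

```bash
python3 -c "
from h import *
plan(.615,-.185,.142,frame='w',yaw=-96.4)"
```

```text
clock 33.12 pos [0.5894 0.1669 0.1421] head -83.06 shift mm [352.4   0.  -17.1] turn rad 0.2329 F [-0.2 -0.5 -4.5] M [-0.076 -0.031 -0.015] open 0.0458
```

```bash
python3 -m crank '[[[1,12,0,0,0.01],[1,35,0,-1,0.03],[1,70,0,-3,0.05],[1,115,0,-5,0.08],[1,160,0,-8,0.11],[1,205,0,-10,0.14],[1,250,0,-12,0.17],[1,290,0,-14,0.2],[1,320,0,-16,0.22],[1,340,0,-17,0.233],[1,350,0,-17,0.233],[1,352,0,-17,0.233]]]'; python3 -m crank '[[[1,0,0,0,0],[1,0,0,0,0],[1,0,0,0,0],[1,0,0,0,0]]]'
python3 -c "
from h import *
plan(.615,-.185,.142,frame='w',yaw=-96.4)
for n in ['top','side','wrist']: cv2.imwrite(f'pics/{n}9.png',ctrl.snapshot(n)[:,:,::-1])"
```

```text
clock: 34.62
tool_pos: [0.615, -0.185, 0.142]
orientation: [-90.0, 0.0, -96.4]
force: [-0.1, 0.4, -4.0]
opening: 0.0457
clock: 35.12
tool_pos: [0.6152, -0.1842, 0.1421]
orientation: [-90.0, 0.0, -96.4]
force: [-0.9, 0.3, -5.1]
opening: 0.0461
clock 35.12 pos [ 0.6152 -0.1842  0.1421] head -96.37 shift mm [ 0.8  0.1 -0.1] turn rad 0.0005 F [-0.9  0.3 -5.1] M [-0.037 -0.047 -0.005] open 0.0461
```

View pics/top9.png

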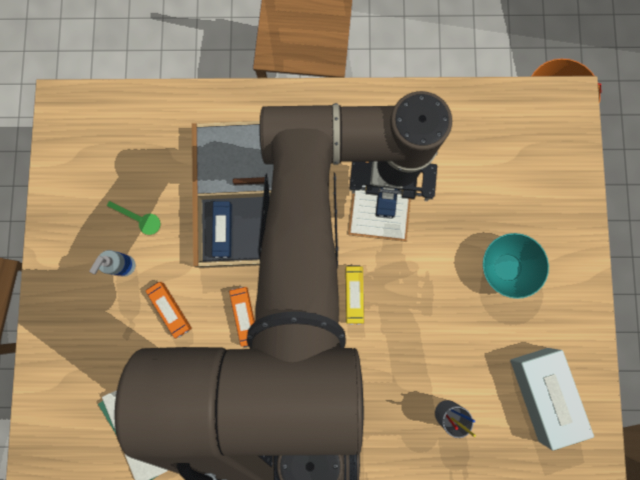

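View pics/side9.png

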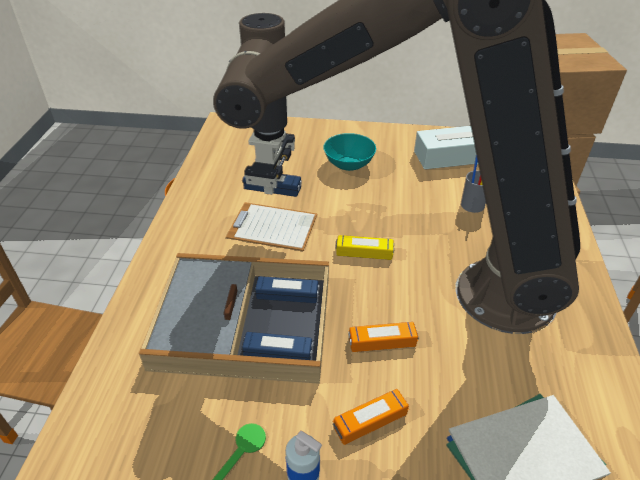

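View pics/wrist9.png

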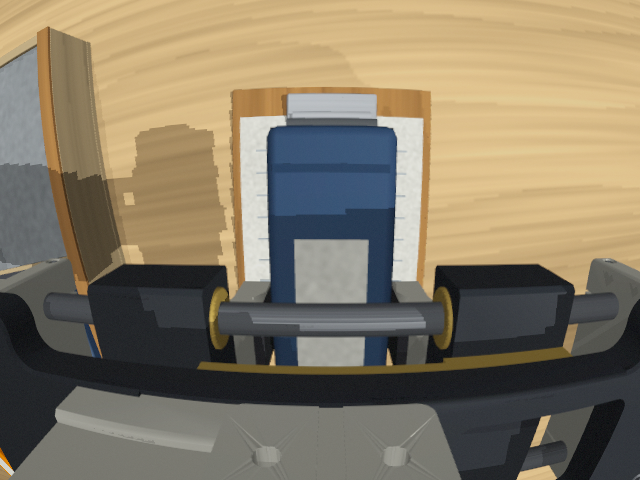

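The side view shows the middle case at (272,184) over the clipboard, with both silent cases flat in the box at (286,289) and (278,345) and the cover fully back. The wrist view shows the case lined up with the clipboard. I check how level it is.

```bash
python3 -c "
from h import *
o=ctrl.get_obs();T=rot(o['orientation']);
P=[o['tool_pos']+T@np.array([sx*.023,-.019-.015,sz]) for sz in (-.075,.075) for sx in (-1,1)]
p=proj('side',P);print(p.round()); print(wproj(P,o).round())
a=cv2.imread('pics/side9.png')
for q in p: cv2.circle(a,tuple(int(v) for v in q.round()),1,(0,0,255),-1)
cv2.imwrite('pics/lev.png',cv2.resize(a[150:220,220:330],None,fx=6,fy=6,interpolation=cv2.INTER_CUBIC))"
```

```text
[[297. 184.]
 [302. 174.]
 [242. 176.]
 [248. 167.]]
[[280. 466.]
 [377. 466.]
 [259. 124.]
 [397. 124.]]
```

View pics/lev.png

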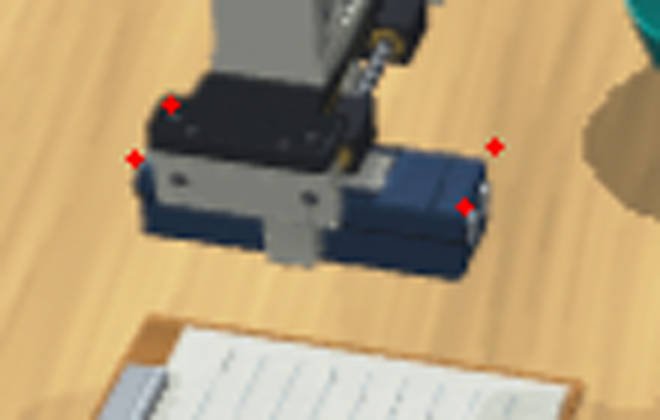

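The case's lower edge has the same slope as the level prediction (0.146 against 0.148), so it is level. Handing in.

```bash
python3 -c "
from plant import ctrl
o=ctrl.get_obs();print(o['clock'],o['opening'],abs(o['qvel']).max()); print(ctrl.close_job())"
```

```text
35.275 0.04557312655025986 0.14768588551590256
the job is handed in; nothing more can be done
None
```

I slid the cover to its rear stop, shook the right-hand case and put it back flat, then shook the middle case and identified it as the rattler. I handed in at 35.3 s with the middle case held still over the middle of the clipboard; no verdict is reported.

**Right case:** judged silent. Its wrist moment differed by only 0.003 ± 0.013 N·m between the two swing directions, against 0.057 expected for the loose torch.

**Middle case:** the first three shakes gave only −0.02 to −0.04 N·m, which did not settle it. Strokes with a slow start and an abrupt stop gave −0.08 ± 0.013 N·m, and at one same pose the moment changed from −0.021 to +0.041 N·m with the swing direction.

**Left case:** never lifted or shaken, since the rattler had been found.

**Last checks:**
- The held case is level in the side view: its edge slope is 0.146, against 0.148 predicted.
- The underside is about 0.135 m above the desk, and the measured TCP is about 1 mm from the clipboard middle I found in the camera image.
- Both other cases are flat in the front compartment, the cover is at its stop, and the other things on the desk look unmoved.

**Mistake:** one row of an early move had a mistyped turn of 60 rad. The per-row cap limited it, and the tool came back close to its heading with no harm seen.

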